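Unlock the eccentric cam and slide the specimen under the viewer's lens

ROBOT

A 6-joint arm with a two-finger parallel gripper is mounted at the origin on the work surface. World frame = base frame: x ahead of the robot, y to its left, z up, the work surface at z = 0. Lengths are in mm, angles in rad, forces in N, time in s.
With the tool pointing down it reaches from about 300 to 775 mm from the base axis. Payload 14.6 kg.
Tool frame: the origin (TCP) lies midway between the tips of the shut fingers; the grasp point (between the pads) lies 19 mm behind it; z points along the fingers, y is the line along which they close (so a half turn about z gives the same grasp; the last joint's range is limited). The gripper opens to 94 mm and grips with 3 to 60 N. Pads are 16 mm wide; open, the fingers measure 119 mm over their backs; the gripper's body (75 mm by 177 mm) begins 78 mm behind the grasp point.
Start: joints at [-1.172, 0.3, 1.521, -0, 1.321, -0.067], TCP at [247.017, -491.397, 184.246] pointing down, gripper open.
Joint ranges: [-3.03, 3.03], [-0.79, 2.21], [0.23, 2.52], [-1.04, 4.18], [0, 3.07], [-2.55, 2.55]. Speed limits (rad/s): [2.22, 2.22, 2.57, 3.14, 3.14, 3.14].

INTERFACE

Orientations are given as [roll, pitch, yaw] about the fixed x, y, z axes, in that order (R = Rz(yaw) Ry(pitch) Rx(roll)).
In Python, from cell import manip, camera gives the robot as it stands.
- The arm moves only by the tool move_arm, never from a script. Its arguments are lists of equal length, an entry for each row: "dp": the shift along the world's x, y, z in mm, a list of three; "rotation": the turn, a rotation vector about the world's x, y, z in rad, a list of three; "hand": the opening, from 0 (shut) to 1 (fully open). A call has 1 to 10 rows; each row shifts and turns the commanded pose from where the row before left it; what a row does not reach is not made up. A row lasts 1/8 s, in which the tool goes at most 62.5 mm and 10.7 degrees, less where a joint would pass 70% of its speed; a pose out of reach is approached as far as the arm can. A call with a gripper value outside its range is refused whole. The fingers move at their own pace and stop on an object; "newtons" is the grip in N (left out, the last holds). Time passes only in rows, so rows that do not move let the fingers close. It gives the time, the measured TCP pose, the force, the opening and the grip force at its end, in the units of the state.
- manip.read_state(): the state, without advancing time (a new reading comes with each control period).
- camera(name): name is "side" or "top"; returns a dict with "image" (384x512x3 uint8, red, green, blue), "fx", "fy", "cx", "cy" (pixels), "R" (3x3) and "t" (3): a world point X has camera coordinates R X + t. Camera axes: x right, y down, z forward; pixel columns grow to the right and rows downward; lengths in mm; the calibration is good to about 2 mm. A picture is of the moment at which its call begins. There is no depth.
- manip.sign_off(): hands the job in; it is judged then, once.
The state is a dict: "clock": time; "joints": joint angles; "qd": joint speeds; "effort": joint torques, N m; "eef_pos": TCP position; "eef_rot": TCP orientation; "wrist_force": force on the tool from outside, world axes, zero at the start; "moment": the same for the moment, N m; "finger_gap": finger opening in mm; "finger_force": force on a finger pad.
Only numpy, scipy, OpenCV 4.12 (cv2) and the standard library are available. Lean on these libraries where they do the work, as an engineer would, in place of code of your own. Each camera call takes 0.05 s, during which the arm holds its last target. There are 200 camera calls.

TASK

On the white slide viewer, push the cam's lever pin clockwise round with your fingertips until the cam is at its low point, the lever pointing forward in line with the index bar; only then push the carriage by its upright tab forward until it is fully home, with the glass slide under the lens. Push from outside only: do not take the pin or the tab between the fingers, do not force the carriage against the cam before it is lowered, and leave everything else on the desk where it stands.

Things in the scene. Friction and masses are not known exactly. Their poses are not given: they have to be found in the camera images.
- viewer: White slide viewer, fixed to the desk: grey base plate, white viewing head; base 260 (x) x 200 (y) x 12 mm, origin at the centre of its underside. Its +x is forward (away from the robot), +y its left. The carriage and viewing head are on its right half, the eccentric cam on its left.
- head (a point): Top of the viewing head's black eyepiece, 100 mm above the desk, at x 3.5, y -50 mm in the viewer's frame, on the lens axis. The head's white arm (40 mm wide, top at 87 mm) runs along x from -15 to 105 mm there, over the carriage, from a white column at x 62..108, y -75..-25 mm.
- index (a point): Middle of the top of the dark index bar on the base, 26 mm long, 5 mm wide, 16 mm above the desk, straight forward of the cam axis (x 110, y 55 mm in the viewer's frame). The cam is low when its lever points at it.
- cam_pivot (a point): Vertical axis of the cam (x 20, y 55 mm in the viewer's frame), 42 mm above the desk. The cam is a steel disc of 30 mm radius, 14 to 32 mm above the desk, its centre 18 mm off this axis, under the lever: the high point reaches 48 mm from the axis, the low point, opposite, 12 mm.
- cam_pin (a point): Top centre of the cam lever's upright black pin: 12 mm thick, free from 42 to 85 mm above the desk (this point is at 85), 55 mm from the cam axis. The flat lever under it, 14 mm wide, 34 to 42 mm above the desk, points the same way as the high point. Pushing the pin along its circle with about 6 N turns the cam; it stays where left.
- cam (a joint): Cam angle, rad, growing clockwise from above. 0: lever and high point face straight back (viewer's -x) and block the carriage. 1.57: lever to the viewer's left. 3.14: lever forward, low point at the carriage's cross bar. Stops at -0.6 and 3.24. Starts between -0.3 and 0.7. The lever's direction is the viewer's +x turned counterclockwise by 3.14 minus this.
- tab (a point): Top centre of the carriage's upright aluminium push tab, 72 mm above the desk. The tab is 8 mm thick along the viewer's x, 50 mm wide along y, and stands from 22 to 72 mm above the desk on the carriage's near edge (x -71, y -50 mm in the viewer's frame when fully back). Nothing stands behind its robot-side face, which is to be pushed forward.
- carriage (a joint): Travel of the black slide carriage (70 x 86 mm, a glass slide on it) along the viewer's +x, m. 0: fully back. 0.0385: fully home on its end stop, slide under the lens. Starts at 0 to 0.002. Slides with about 3 N, stays where left. Its cross bar (top 34 mm above the desk) reaches left, behind the cam, and meets it after 4 to 9 mm unless the cam is turned.
- oil: Small amber glass oil bottle with black cap, 24 mm wide, 55 mm tall, standing on the base plate's near left corner (top at about 67 mm); loose, a bystander; origin at the centre of its underside.
- coverbox: Grey box of cover glasses, 55 x 40 x 22 mm, on the desk left of the viewer; loose, a bystander; origin at the centre of its underside.
- dish: Low glass dish, 90 mm wide, 18 mm high, on the desk right of the viewer; loose, a bystander; origin at the centre of its underside.
- jar: Clear specimen jar, 48 mm wide, 65 mm tall, on the desk right of the viewer; loose, a bystander; origin at the centre of its underside.
- marker: Black marker pen lying down, about 117 mm long, 13 mm thick, on the desk right of the viewer and nearer the robot; loose, a bystander; origin at the centre of its underside.
- slidepack: Cardboard pack of slides, 80 x 30 x 28 mm, on the desk beyond the viewer; loose, a bystander; origin at the centre of its underside.

How it is judged (in metres and radians):
On the way, in this order (a step that is already met when the one before it is completed fails the run):
1. the cam is turned to its low point while the carriage is still back (value of joint cam above 2.84 rad and value of joint carriage below 0.012 m), for 0.2 s.
2. the carriage is pushed fully home with the cam still low (value of joint carriage above 0.0365 m and value of joint cam above 2.84 rad), for 0.2 s.
At the end, for the whole second after the job is handed in: The carriage is within 2 mm of its end stop, the cam within 0.3 rad of its low point, both at rest, and every bystander within 20 mm of where it started (all of step 2 and velocity of joint carriage below 0.005 m/s and velocity of joint cam below 0.05 rad/s and distance of each of oil, coverbox, dish, jar, marker, slidepack from where it was at the start of the episode below 0.02 m); the robot touches nothing.
It fails at once if the carriage is forced forward more than 12 mm before the cam is lowered (value of joint carriage above 0.012 m and value of joint cam below 2.6 rad).
It fails at once if the lever pin is taken between the fingers (grasp point within 5 mm of the pin's axis, at the pin's height) (horizontal distance between the grasp point and cam_pin below 0.005 m and height (world z) of the grasp point below 0.1 m).
It fails at once if the push tab is taken between the fingers (grasp point inside the tab) (x of the grasp point in the frame of tab between -0.003 and 0.003 m and y of the grasp point in the frame of tab between -0.025 and 0.025 m and z of the grasp point in the frame of tab between -0.05 and 0.015 m).
It fails at once if a bystander is shoved or lifted (moved more than 20 mm) (distance of any of oil, coverbox, dish, jar, marker, slidepack from where it was at the start of the episode above 0.02 m).
It also fails if it takes over 61 s, if anything falls off the work surface, if the arm or the gripper's body presses on something with over 40 N, if the wrist force passes 120 N, or if a joint passes its speed limit or range.

## Working session

There is one attempt and no reset: what is moved stays moved. The work goes in short steps, Python scripts to look and compute and a tool call to move; the robot and the scene stay as the last step left them, time stands still between calls to the robot, and variables do not carry over. Pictures are saved under pics/ and viewed, at most 10 in all, crops included, and the job is handed in when it is done.

Besides the shell and the picture viewer there is one more tool, called as name(argument=value, ...) on one line, values as JSON. move_arm: Moves the arm, as the interface text tells. Its arguments: {"type":"object","properties":{"dp":{"type":"array","items":{"type":"array","items":{"type":"number"}}},"rotation":{"type":"array","items":{"type":"array","items":{"type":"number"}}},"hand":{"type":"array","items":{"type":"number"}},"newtons":{"type":"number"}},"required":["dp","rotation","hand"]}

```bash
mkdir -p pics
python3 - <<'E'
from cell import manip,camera
import cv2,pickle
for n in("top","side"):
    c=camera(n); cv2.imwrite(f"pics/{n}0.png",cv2.resize(c["image"][:,:,::-1],(800,600),interpolation=cv2.INTER_CUBIC)); pickle.dump(c,open(f"{n}0.pkl","wb"))
    print(n,c["fx"],c["cx"],c["cy"],(-c["R"].T@c["t"]).round(),c["R"].round(2).tolist())
print(manip.read_state())
E
```

```text
top 386.0912185581176 258.9569241422934 191.6488461234022 [523.   9. 800.] [[0.03, -1.0, 0.0], [-0.99, -0.03, -0.12], [0.12, -0.0, -0.99]]
side 403.89546850844334 253.45401072151915 191.28440500771248 [585. 532. 633.] [[-1.0, -0.01, -0.02], [0.01, 0.72, -0.69], [0.02, -0.69, -0.72]]
{'clock': 0.1, 'joints': array([-1.17156354e+00,  3.00399115e-01,  1.52147004e+00, -1.48354798e-05,
        1.32072073e+00, -6.65906699e-02]), 'qd': array([ 5.73211860e-04, -1.74827132e-03, -7.78382163e-04, -8.94911001e-05,
       -3.44619743e-04,  5.69646642e-04]), 'effort': array([ 1.66939495e-03, -5.32645583e+01, -3.53282475e+01,  7.10466108e-02,
        2.35264044e-02, -5.97679286e-05]), 'eef_pos': array([ 246.94109454, -491.17578498,  183.7728072 ]), 'eef_rot': array([-3.14059669e+00, -5.20181385e-05,  4.65827112e-01]), 'wrist_force': array([-0.13179044,  0.53579003, -0.26797966]), 'moment': array([-0.01818697, -0.01325637,  0.0188557 ]), 'finger_force': 0.0, 'finger_gap': 94.2198174811024}
```

View pics/top0.png

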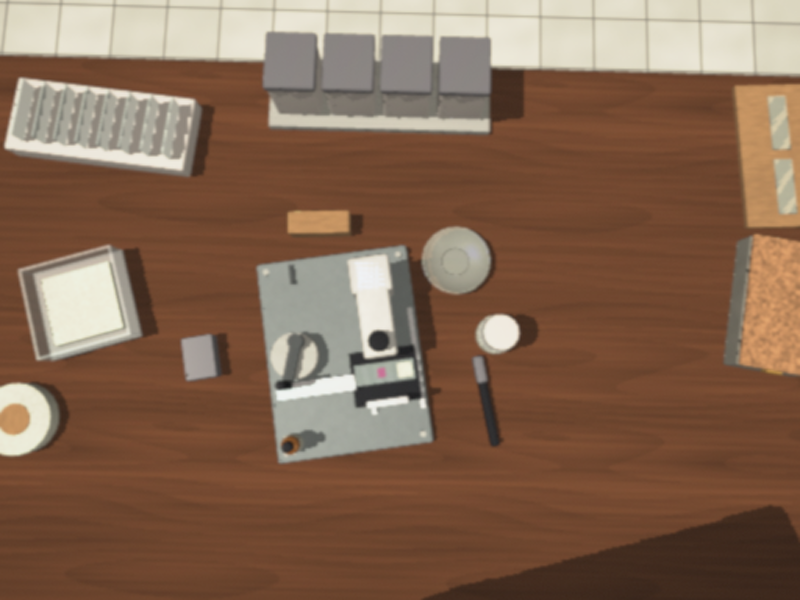

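View pics/side0.png

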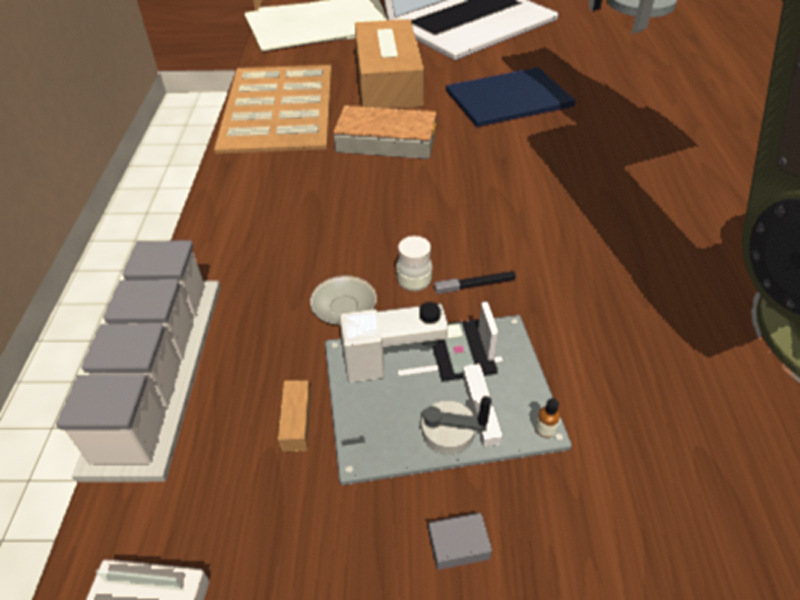

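The top view shows the base plate corners at about (258,265), (406,247), (433,440) and (279,462). The pin top is near (285,384), the tab near (388,404) and the oil bottle at (290,444). The side view agrees: its pin top is at (485,400) and the tab top runs from (483,305) to (492,320).

```bash
cat > h.py <<'E'
import numpy as np,pickle,cv2
def ray(c,uv,z):
    d=c["R"].T@np.array([(uv[0]-c["cx"])/c["fx"],(uv[1]-c["cy"])/c["fy"],1]); o=-c["R"].T@c["t"]
    return o+d*(z-o[2])/d[2]
def proj(c,X):
    p=c["R"]@np.asarray(X,float)+c["t"]; return np.array([c["fx"]*p[0]/p[2]+c["cx"],c["fy"]*p[1]/p[2]+c["cy"]])
E
python3 - <<'E'
from h import *
S=.64
t=pickle.load(open("top0.pkl","rb"));s=pickle.load(open("side0.pkl","rb"))
m=np.array([[130,100],[130,-100],[-130,-100],[-130,100]],float)
def fit(P):
    a=m-m.mean(0);b=P-P.mean(0);th=np.arctan2((a[:,0]*b[:,1]-a[:,1]*b[:,0]).sum(),(a*b).sum());
    R=np.array([[np.cos(th),-np.sin(th)],[np.sin(th),np.cos(th)]]);return th,P.mean(0),R,np.linalg.norm(b-a@R.T,axis=1)
for c,k in((t,[(258,265),(406,247),(433,440),(279,462)]),(s,[(342,481),(327,338),(522,317),(569,447)])):
    P=np.array([ray(c,np.array(u)*S,12)[:2] for u in k]);r=fit(P);print(r[0],r[1],r[3].round(1))
    th,o,R,_=r
    W=lambda x,y,z:np.r_[o+R@[x,y],z]
    print("pivot",W(20,55,42),"tab",W(-71,-50,72),"head",W(3.5,-50,100),"index",W(110,55,16))
    q=(285,384) if c is t else (486,399)
    pin=ray(c,np.array(q)*S,85); l=R.T@(pin[:2]-o)-[20,55]; print("pin",pin,l,np.hypot(*l),"cam",np.pi-np.arctan2(l[1],l[0]))
    for q in ([(290,443)] if c is t else [(551,404)]): p=ray(c,np.array(q)*S,67);print("oil",p,R.T@(p[:2]-o))
    q=[(367,407),(409,401)] if c is t else [(484,304),(493,322)]
    for u in q: p=ray(c,np.array(u)*S,72);print("tabend",p,R.T@(p[:2]-o))
E
```

```text
0.15863491361167426 [545.32160138  85.49696733] [1.9 3.7 3.  2.2]
pivot [556.38210587 142.96578705  42.        ] tab [483.11160867  24.90887603  72.        ] head [556.67617524  36.67767143 100.        ] index [645.25205206 157.18312378  16.        ]
pin [503.72286061 146.15652113  85.        ] [-51.49400613  11.46927319] 52.75582332285889 cam 0.2191530205797041
oil [433.93162958 140.29620279  67.        ] [-101.33468463   71.70748715]
tabend [478.74322392  49.86550518  72.        ] [-71.37112575 -24.66665459]
tabend [4.87047719e+02 7.34418786e-02 7.20000000e+01] [-71.03657588 -75.14538556]
0.14859004591392166 [545.2285112   88.56563493] [4.2 1.8 2.7 4.3]
pivot [556.86571467 145.92045596  42.        ] tab [482.41306781  28.60548089  72.        ] head [556.09213711  39.63474865 100.        ] index [645.87398631 159.24440359  16.        ]
pin [502.65868774 153.04783217  85.        ] [-52.55454434  15.07385584] 54.67358832938586 cam 0.2793244625016098
oil [431.44993336 147.26624064  67.        ] [-103.83456407   74.89799189]
tabend [490.53716957   5.23643494  72.        ] [-66.4250632  -74.31426107]
tabend [482.49689361  34.56643593  72.        ] [-70.03461508 -44.11713983]
```

move_arm(dp=[[14,30,0],[14,30,0],[14,30,0],[14,30,0],[14,30,0],[14,30,0],[14,30,0],[14,30,0],[14,30,0],[14,30,0]], rotation=[[0,0,0.13],[0,0,0.13],[0,0,0.13],[0,0,0.13],[0,0,0.13],[0,0,0.13],[0,0,0.13],[0,0,0.13],[0,0,0.13],[0,0,0.13]], hand=[0,0,0,0,0,0,0,0,0,0])

```text
clock: 1.35
eef_pos: [387.3, -190.3, 184.1]
eef_rot: [-3.141, -0.0, 1.77]
wrist_force: [-0.3, -0.3, 0.1]
finger_gap: 1.0
finger_force: 0.0
```

move_arm(dp=[[13,31,0],[13,31,0],[13,31,0],[13,31,0],[13,31,0],[13,31,0],[13,31,0],[13,31,0],[13,31,0],[13,31,0]], rotation=[[0,0,0.13],[0,0,0.13],[0,0,0.13],[0,0,0.13],[0,0,0.13],[0,0,0.13],[0,0,0.13],[0,0,0.13],[0,0,0.13],[0,0,0.13]], hand=[0,0,0,0,0,0,0,0,0,0])

```text
clock: 2.6
eef_pos: [517.2, 119.7, 184.0]
eef_rot: [-3.141, -0.001, 3.07]
wrist_force: [0.7, 0.0, 0.1]
finger_gap: 0.6
finger_force: 0.0
```

```bash
cat >> h.py <<'E'
TH=0.153;O=np.array([545.3,87.]);RV=np.array([[np.cos(TH),-np.sin(TH)],[np.sin(TH),np.cos(TH)]])
def W(x,y): return O+RV@[x,y]
def V(p): return RV.T@(np.asarray(p)[:2]-O)
def way(p):  # pusher at cam angle p, radius 55
    a=TH+np.pi-p; q=W(20,55)+55*np.array([np.cos(a),np.sin(a)]); return q,TH+np.pi-(p+0.17)
E
python3 - <<'E'
from h import *
from cell import manip
s=manip.read_state();print(s["clock"],s["eef_pos"],s["eef_rot"],s["finger_gap"],s["joints"])
for p in np.r_[-.36,np.arange(-.1,2.81,.1)]: q,y=way(p);print(round(p,2),q.round(1),round(y,2))
E
```

```text
2.6 [517.19097592 119.67402973 183.95115068] [-3.14143486e+00 -5.59265448e-04  3.07013919e+00] 0.6184965542885605 [ 1.58404865e-01  2.57898039e-01  1.57530713e+00 -2.71461425e-05
  1.30896799e+00 -1.34093101e+00]
-0.36 [508.8 117.4] 3.48
-0.1 [503.4 130.6] 3.22
0.0 [502.3 136. ] 3.12
0.1 [501.8 141.5] 3.02
0.2 [501.7 147. ] 2.92
0.3 [502.3 152.5] 2.82
0.4 [503.4 157.9] 2.72
0.5 [505.  163.1] 2.62
0.6 [507.1 168.2] 2.52
0.7 [509.7 173. ] 2.42
0.8 [512.8 177.6] 2.32
0.9 [516.3 181.8] 2.22
1.0 [520.3 185.6] 2.12
1.1 [524.6 189. ] 2.02
1.2 [529.2 192. ] 1.92
1.3 [534.1 194.5] 1.82
1.4 [539.2 196.5] 1.72
1.5 [544.5 198. ] 1.62
1.6 [549.9 199. ] 1.52
1.7 [555.4 199.4] 1.42
1.8 [560.9 199.2] 1.32
1.9 [566.3 198.6] 1.22
2.0 [571.7 197.3] 1.12
2.1 [576.9 195.6] 1.02
2.2 [581.9 193.3] 0.92
2.3 [586.7 190.5] 0.82
2.4 [591.1 187.3] 0.72
2.5 [595.2 183.7] 0.62
2.6 [598.9 179.6] 0.52
2.7 [602.2 175.2] 0.42
2.8 [605.1 170.5] 0.32
```

move_arm(dp=[[-2,0,-22],[-2,-1,-22],[-2,0,-22],[-2,-1,-22],[-2,0,-22],[0,0,-20],[0,0,0]], rotation=[[0,0,0.03],[0,0,0.03],[0,0,0.03],[0,0,0.03],[0,0,0.03],[0,0,0],[0,0,0]], hand=[0,0,0,0,0,0,0])

```text
clock: 3.48
eef_pos: [506.1, 116.5, 53.0]
eef_rot: [-3.141, -0.003, -3.067]
wrist_force: [0.6, 0.1, 0.7]
finger_gap: 0.5
finger_force: 0.0
```

Run:
```python
from h import *
from cell import camera
c=camera("side"); i=c["image"][150:340,180:400,::-1]; cv2.imwrite("pics/s1.png",cv2.resize(i,(660,570),interpolation=cv2.INTER_CUBIC))
```

```text
(no output)
```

View pics/s1.png

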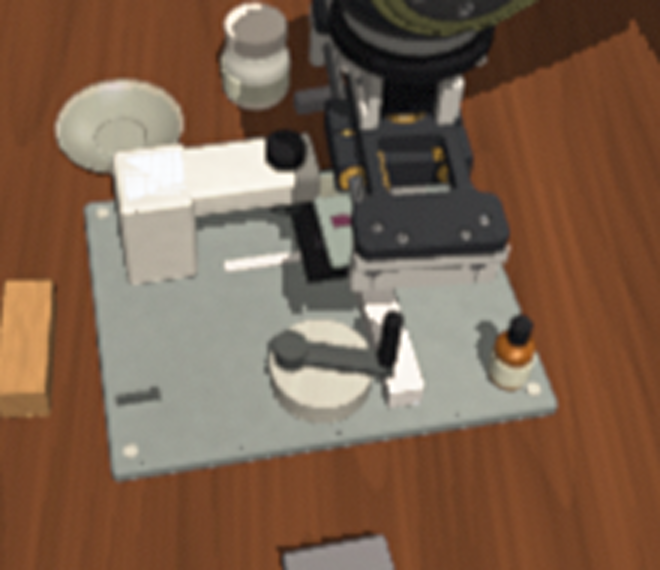

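The gripper is clear of everything. The pin at crop (390,340) still stands free on the cross-bar side, and the fingers are behind the body, to the pin's right. I'll start the sweep.

move_arm(dp=[[-2,7,0],[-1,7,0],[-1,5.5,0],[-0.5,5.5,0],[0,5.5,0],[0.5,5.5,0],[1,5.5,0],[1.5,5,0],[2,5,0],[2.5,5,0]], rotation=[[0,0,0],[0,0,0],[0,0,-0.1],[0,0,-0.1],[0,0,-0.1],[0,0,-0.1],[0,0,-0.1],[0,0,-0.1],[0,0,-0.1],[0,0,-0.1]], hand=[0,0,0,0,0,0,0,0,0,0])

```text
clock: 4.78
eef_pos: [509.9, 173.0, 54.7]
eef_rot: [-3.141, 0.001, 2.413]
wrist_force: [-1.4, -6.5, 1.4]
finger_gap: 0.3
finger_force: 2.8
```

Run:
```python
from h import *
from cell import camera
c=camera("side"); i=c["image"][150:340,180:400,::-1]; cv2.imwrite("pics/s2.png",cv2.resize(i,(660,570),interpolation=cv2.INTER_CUBIC))
```

```text
(no output)
```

View pics/s2.png

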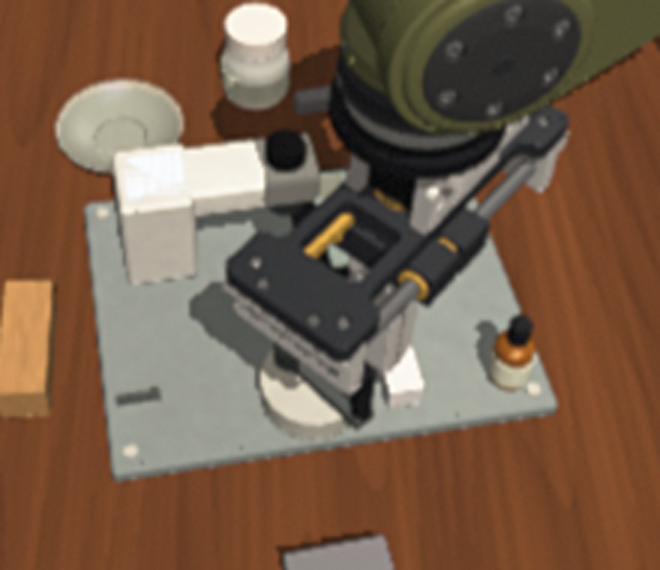

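The pin at crop (365,395) has moved left with the cam and is against the finger, at about 6.6 N. I'll continue round the circle.

move_arm(dp=[[3,4.5,0],[3.5,4,0],[4,4,0],[4.5,3.5,0],[4.5,3,0],[5,2.5,0],[5,2,0],[5.5,1.5,0],[5.5,1,0],[5.5,0.5,0]], rotation=[[0,0,-0.1],[0,0,-0.1],[0,0,-0.1],[0,0,-0.1],[0,0,-0.1],[0,0,-0.1],[0,0,-0.1],[0,0,-0.1],[0,0,-0.1],[0,0,-0.1]], hand=[0,0,0,0,0,0,0,0,0,0])

```text
clock: 6.08
eef_pos: [555.5, 200.1, 54.8]
eef_rot: [-3.141, 0.0, 1.414]
wrist_force: [-6.3, -0.8, 5.1]
finger_gap: 0.3
finger_force: 3.7
```

Run:
```python
from h import *
from cell import camera
c=camera("side"); i=c["image"][150:340,180:400,::-1]; cv2.imwrite("pics/s3.png",cv2.resize(i,(660,570),interpolation=cv2.INTER_CUBIC))
```

```text
(no output)
```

View pics/s3.png

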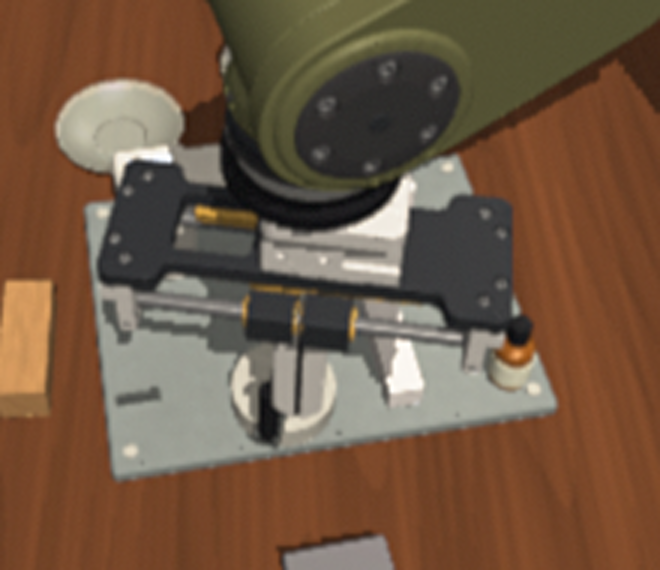

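The pin at crop (268,410) now points left and is still in front of the fingers. The body passes well above the oil bottle. I'll continue.

move_arm(dp=[[5.5,-0.5,0],[5.5,-1,0],[5.5,-1.5,0],[5,-2,0],[5,-2.5,0],[5,-3,0],[4.5,-3,0],[4,-3.5,0],[3.5,-4,0],[3,-4,0]], rotation=[[0,0,-0.1],[0,0,-0.1],[0,0,-0.1],[0,0,-0.1],[0,0,-0.1],[0,0,-0.1],[0,0,-0.1],[0,0,-0.1],[0,0,-0.1],[0,0,-0.1]], hand=[0,0,0,0,0,0,0,0,0,0])

```text
clock: 7.38
eef_pos: [602.7, 176.0, 55.0]
eef_rot: [-3.141, -0.002, 0.416]
wrist_force: [-0.9, 5.3, 3.0]
finger_gap: 0.4
finger_force: 3.1
```

Run:
```python
from h import *
from cell import camera
c=camera("side"); i=c["image"][150:340,180:400,::-1]; cv2.imwrite("pics/s4.png",cv2.resize(i,(660,570),interpolation=cv2.INTER_CUBIC))
```

```text
(no output)
```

View pics/s4.png

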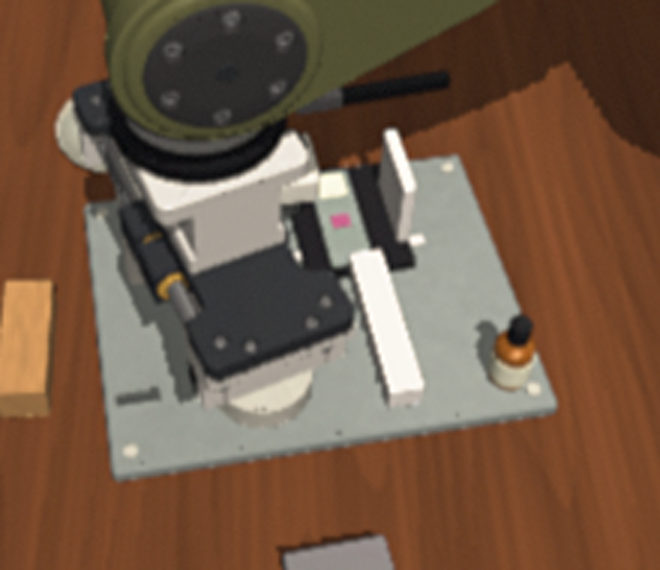

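The pin is just visible at crop (190,380), nearly over the index bar. A small final push, then I'll back off and rise.

move_arm(dp=[[1.5,-2.5,0],[1,-1.5,0],[0,0,0],[-3,6,0],[-6,15,0],[-5,10,20],[0,0,35],[0,0,35],[-10,0,30],[-30,0,0]], rotation=[[0,0,-0.05],[0,0,-0.03],[0,0,0],[0,0,0],[0,0,0],[0,0,0],[0,0,0],[0,0,0],[0,0,0],[0,0,0]], hand=[0,0,0,0,0,0,0,0,0,0])

```text
clock: 8.68
eef_pos: [551.7, 202.4, 177.9]
eef_rot: [3.141, -0.005, 0.336]
wrist_force: [-0.4, -0.5, -0.0]
finger_gap: 0.7
finger_force: 0.0
```

move_arm(dp=[[-25,-25,0],[-25,-25,0],[-25,-25,0],[-25,-25,0],[-25,-20,0],[-10,-20,0],[0,-10,0]], rotation=[[0,0,0],[0,0,0],[0,0,0],[0,0,0],[0,0,0],[0,0,0],[0,0,0]], hand=[0,0,0,0,0,0,0])

```text
clock: 9.55
eef_pos: [415.9, 51.4, 175.6]
eef_rot: [3.141, -0.002, 0.336]
wrist_force: [0.7, -0.4, -0.6]
finger_gap: 0.4
finger_force: 0.0
```

Run:
```python
from h import *
from cell import camera
c=camera("side"); pickle.dump(c,open("side5.pkl","wb")); i=c["image"][150:340,180:400,::-1]; cv2.imwrite("pics/s5.png",cv2.resize(i,(660,570),interpolation=cv2.INTER_CUBIC))
```

```text
(no output)
```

View pics/s5.png

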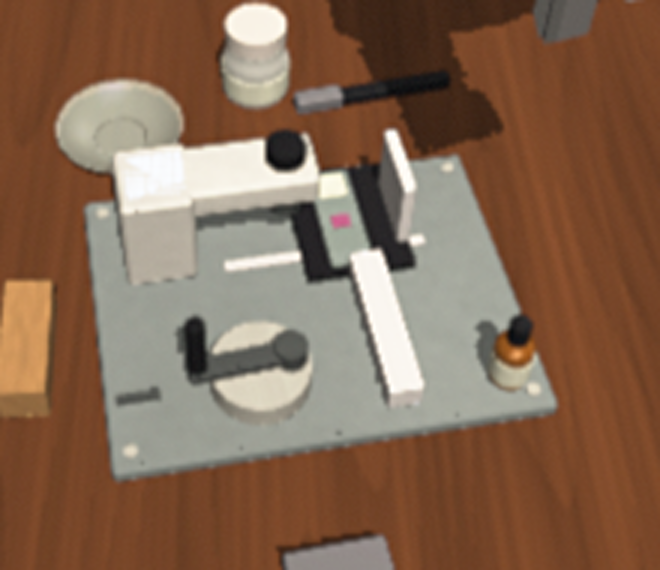

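Run:
```python
from h import *
c=pickle.load(open("side5.pkl","rb"))
l=V(ray(c,(245,257.5),85))-[20,55];print("cam",np.pi-np.arctan2(l[1],l[0]),np.hypot(*l))
for x in(-115,-95,-44.5):print(x,W(x,-50))
print(V([415.9,51.4]))
```

```text
cam 3.0660366748227914 54.769729979642385
-115 [439.26358224  20.05765085]
-95 [459.02994854  23.10572623]
-44.5 [508.94002343  30.80211655]
[-133.3139641   -15.46308432]
```

The cam stands at about 3.07 rad with the pin at crop (195,325), over the index line, and the carriage is still back. Next I go behind the tab.

move_arm(dp=[[12,-16,0],[11.5,-15.5,0],[0,0,-26],[0,0,-26],[0,0,-26],[0,0,-26],[0,0,-26],[0,0,0]], rotation=[[0,0,-0.09],[0,0,-0.09],[0,0,0],[0,0,0],[0,0,0],[0,0,0],[0,0,0],[0,0,0]], hand=[0,0,0,0,0,0,0,0])

```text
clock: 10.6
eef_pos: [439.1, 20.6, 43.3]
eef_rot: [-3.141, 0.003, 0.156]
wrist_force: [0.4, 0.7, 0.4]
finger_gap: 0.4
finger_force: 0.0
```

move_arm(dp=[[8,1.2,0],[8,1.2,0],[6,0.9,0],[5,0.8,0],[5,0.8,0],[5,0.8,0],[5,0.8,0],[5,0.8,0],[5,0.8,0],[5,0.8,0]], rotation=[[0,0,0],[0,0,0],[0,0,0],[0,0,0],[0,0,0],[0,0,0],[0,0,0],[0,0,0],[0,0,0],[0,0,0]], hand=[0,0,0,0,0,0,0,0,0,0])

```text
clock: 11.85
eef_pos: [496.8, 29.1, 44.2]
eef_rot: [-3.141, 0.0, 0.156]
wrist_force: [-3.5, 0.8, 1.6]
finger_gap: 0.2
finger_force: 1.3
```

move_arm(dp=[[4,0.6,0],[3,0.5,0],[2,0.3,0],[1.5,0.2,0],[0,0,0]], rotation=[[0,0,0],[0,0,0],[0,0,0],[0,0,0],[0,0,0]], hand=[0,0,0,0,0])

```text
clock: 12.48
eef_pos: [507.2, 30.6, 44.2]
eef_rot: [3.141, -0.0, 0.156]
wrist_force: [-1.9, 0.0, -1.8]
finger_gap: 0.3
finger_force: 0.5
```

move_arm(dp=[[1,0.15,0],[1,0.15,0],[1,0.15,0],[0,0,0]], rotation=[[0,0,0],[0,0,0],[0,0,0],[0,0,0]], hand=[0,0,0,0])

```text
clock: 12.98
eef_pos: [509.0, 30.9, 44.1]
eef_rot: [-3.142, 0.003, 0.156]
wrist_force: [-10.0, -1.1, 6.2]
finger_gap: 0.9
finger_force: 5.2
```

move_arm(dp=[[1,0.15,0],[1,0.15,0],[0,0,0],[0,0,0]], rotation=[[0,0,0],[0,0,0],[0,0,0],[0,0,0]], hand=[0,0,0,0])

```text
clock: 13.48
eef_pos: [509.2, 30.9, 44.0]
eef_rot: [-3.141, 0.007, 0.156]
wrist_force: [-23.7, -2.8, 16.1]
finger_gap: 0.3
finger_force: 12.1
```

It's stiff now: 0.2 mm of motion for 14 N more, at the expected end-stop position. I'll back off, rise and check.

move_arm(dp=[[-5,-0.8,0],[-15,-2.5,0],[-20,-3,0],[-20,-3,25],[-20,-3,40],[-20,-10,40],[0,-10,20],[0,0,0]], rotation=[[0,0,0],[0,0,0],[0,0,0],[0,0,0],[0,0,0],[0,0,0],[0,0,0],[0,0,0]], hand=[0,0,0,0,0,0,0,0])

```text
clock: 14.48
eef_pos: [413.0, -1.4, 170.5]
eef_rot: [3.141, -0.004, 0.155]
wrist_force: [0.0, -0.6, -0.6]
finger_gap: 0.3
finger_force: 0.0
```

Run:
```python
from h import *
from cell import camera
c=camera("side"); pickle.dump(c,open("side6.pkl","wb")); i=c["image"][150:340,180:400,::-1]; cv2.imwrite("pics/s6.png",cv2.resize(i,(660,570),interpolation=cv2.INTER_CUBIC))
```

```text
(no output)
```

View pics/s6.png

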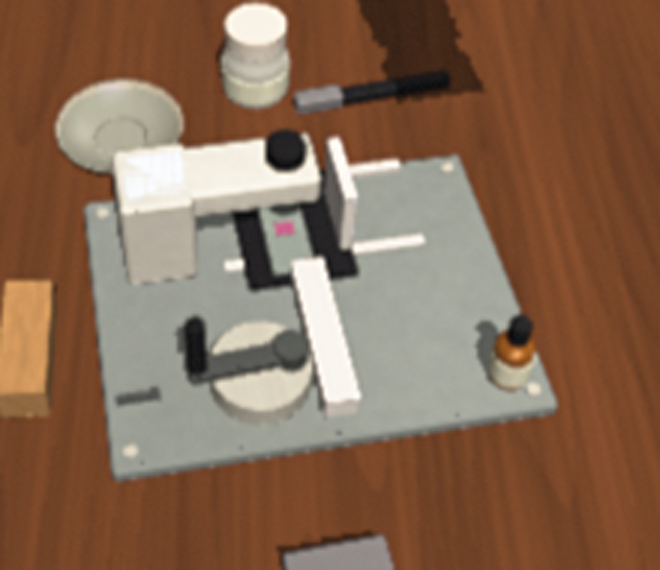

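The carriage has moved forward: its pink specimen went from crop (340,221) to (285,229). The pin is unchanged at (195,325) and the bystanders are in place. A quick check of the travel comes before I hand in.

Run:
```python
from h import *
P=[]
for n in("side5","side6"):
    c=pickle.load(open(n+".pkl","rb"));i=c["image"].astype(int);m=(i[...,0]-i[...,1]>60)&(i[...,2]-i[...,1]>20)
    m[:200]=0;m[260:]=0;w=np.argwhere(m);u=w.mean(0)[::-1];P.append(V(ray(c,u,27)));print(len(w),u,P[-1])
print(P[1]-P[0])
```

```text
16 [292.9375 223.125 ] [-30.44136736 -44.63796395]
20 [274.45 225.65] [  5.83351514 -44.1382483 ]
[36.2748825   0.49971565]
```

```bash
python3 -c "
from cell import manip
print(manip.sign_off())"
```

```text
the job is handed in; nothing more can be done
None
```

I turned the cam to about 3.07 rad, then pushed the carriage by its tab until it was stiff against its end stop, and handed the job in with the arm clear and no bystander visibly moved; the verdict was not shown. The camera puts the travel at about 36 mm from its 0–2 mm start, good to about 2 mm, so the end stop rests mainly on the rise in push force at the expected position.

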